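Set out the condiment board

ROBOT

A 7-joint arm with a two-finger parallel gripper is mounted at the origin on a cart in front of the work surface, level with it; the furniture and walls round the work are solid. World frame = base frame: x ahead of the robot, y to its left, z up, the work surface at z = 0. Lengths are in m, angles in degrees, forces in N, time in s.
With the tool pointing down it reaches from about 0.425 to 0.925 m from the base axis. Payload 6.8 kg.
Tool frame: the origin (TCP) lies midway between the tips of the shut fingers; the grasp point (between the pads) lies 19 mm behind it; z points along the fingers, y is the line along which they close (so a half turn about z gives the same grasp; the last joint's range is limited). The gripper opens to 88 mm and grips with 3 to 60 N. Pads are 20 mm wide; open, the fingers measure 115 mm over their backs; the gripper's body (75 mm by 178 mm) begins 61 mm behind the grasp point.
Start: joints at [59.926, 27.33, 1.283, 89.118, -0.659, 63.558, -4.761], TCP at [0.273, -0.617, 0.223] pointing down, gripper open.
Joint ranges: [-169.35, 169.35], [-19.33, 120.38], [-80.79, 83.38], [13.8, 139.57], [-78.32, 258.32], [9.67, 109.79], [-169.56, 169.56]. Speed limits (degrees/s): [136.94, 136.94, 180, 180, 180, 180, 180].

INTERFACE

Orientations are given as a 3x3 rotation matrix whose columns are the frame's x, y, z axes.
In Python, from cell import manip gives the robot as it stands. The module is installed in compiled form; this text tells all that it offers.
- The arm moves only by the shell command python3 -m inch 'ROWS' [OPENING]. ROWS is JSON, a list of rows, each an object with "xyz": the shift along the tool's x, y, z in mm, a list of three; "dr": the turn, a rotation vector about the tool's x, y, z in degrees, a list of three. A call has 1 to 12 rows; each row is the pose to reach, as a shift and turn from the pose commanded when the call began, along the tool's axes at that moment; what a row does not reach only later rows make up. A row lasts 1/10 s, in which the tool goes at most 50 mm and 8.59 degrees, less where a joint would pass 70% of its speed; a pose out of reach is approached as far as the arm can. A call with a gripper value outside its range is refused whole. OPENING is the closure, from -1 (fully open) to 1 (shut), so that 0 is half open, set as the call begins (- or left out, the last holds). The fingers move at their own pace and stop on an object; the grip force is fixed at half the most. Time passes only in rows, so rows that repeat a pose let the fingers close. It gives the time, the measured TCP pose, the force, the opening and the grip force at its end, in the units of the state.
- manip.observe(): the state, without advancing time (a new reading comes with each control period).
- manip.capture(name): name is "side" or "top"; returns a dict with "color" (480x640x3 uint8, red, green, blue), "vertical_fov" (degrees; the focal length in pixels is half the picture's height over the tangent of half this angle, whatever the lens; pixels are square), "cx", "cy" (the principal point, pixels), "origin" and "attitude" of the camera in the world. Camera axes: x right, y down, z forward; pixel columns grow to the right and rows downward; lengths in m; the calibration is good to about 2 mm. A picture is of the moment at which its call begins. There is no depth.
- manip.hand_in(): hands the job in; it is judged then, once.
The state is a dict: "t": time; "joint_positions": joint angles; "joint_vel": joint speeds; "tau": joint torques, N m; "position": TCP position; "ee_rot": TCP orientation; "contact_force": force on the tool from outside, world axes, zero at the start; "moment": the same for the moment, N m; "grip_width": opening from 0.0 (shut) to 1.0 (fully open); "gripper_force": force on a finger pad.
Only numpy, scipy, OpenCV 4.12 (cv2) and the standard library are available. Lean on these libraries where they do the work, as an engineer would, in place of code of your own. Each camera call takes 0.05 s, during which the arm holds its last target. There are 200 camera calls.

TASK

Set out the condiment board, standing each thing upright and centred on its own dark round pad: the salt shaker between the blue and the cream bowl, the red-capped spice jar straight behind the blue bowl, the black-capped spice jar straight behind the cream bowl, and the dark tin behind the salt shaker, between the two jars, squared up with the board with a broad side towards the front. Behind means at the rear of the board, the long side away from the robot. Knock nothing over, and leave the two bowls and everything else standing around where they are.

Things in the scene. Friction and masses are not known exactly. Their poses are not given: they have to be found in the camera images.
- board: Fixed brown wooden board, 168 (x) x 254 (y) x 12 mm, yaw -0.8 to -0.3 rad. Origin: centre of its underside; +x to its rear (away from the robot), +y left, z up. Four flush dark round pads, 60 mm across, are centred at (-42.5, 0) mm in the front row and (42.5, 85), (42.5, 0), (42.5, -85) mm in the rear row. The bowls stand at the ends of the front row, (-42.5, +85) and (-42.5, -85) mm.
- blue_bowl: Small light-blue melamine sauce bowl, 76 mm across, 30 mm tall, loose, standing on one end of the board's front row (left or right varies). Origin: centre of its underside, z up. Stays where it is.
- cream_bowl: Small cream-coloured melamine sauce bowl, 76 mm across, 30 mm tall, loose, standing on the other end of the board's front row. Origin: centre of its underside, z up. Stays where it is.
- red_jar: Spice jar with a red cap, round, 42 mm in diameter (cap 45 mm, from 85 mm up), 106 mm tall, 0.11 kg, standing on the worktop. Origin: centre of its underside, z up along the jar. Goes behind the blue bowl. (Keep clear: a rice cooker, 0.4 m wide and over 0.3 m tall, stands at about x 0.74, y -0.01 m, and a post and shelf to its left.)
- black_jar: Spice jar with a black-brown cap and green label, round, 42 mm in diameter (cap 44 mm, from 85 mm up), 105 mm tall, 0.11 kg, standing on the worktop. Origin: centre of its underside, z up along the jar. Goes behind the cream bowl.
- salt: Grey-and-clear salt shaker with a domed, pierced top, round, 44 mm in diameter up to 74 mm, narrowing to 34 mm at the top, 90 mm tall, 0.1 kg, standing (leaning up to 0.05 rad) on the worktop. Origin: centre of its underside, z up. Goes between the two bowls.
- tin: Plain dark brown rectangular tea tin, 36 (its x) x 51 (its y) x 86 mm tall, 0.14 kg, standing on the worktop, its yaw 1.7 to 2.2 rad at the start. Origin: centre of its underside, z up; its broad (51 mm) sides face its +x and -x. Goes behind the salt shaker, its y along the board's y (either way round).
- black_bowl: Bystander: black sauce bowl, 76 mm across, 30 mm tall, loose, on the worktop to the right of the board. Origin: centre of its underside.
- bell: Bystander: steel counter bell with a black foot, 74 mm across, 59 mm tall, loose, standing to the right of the board. Origin: centre of its underside.

How it is judged (in metres and radians):
At the end, for the whole second after the job is handed in: Salt between the bowls, red jar behind blue bowl, black jar behind cream bowl, tin between the jars: each on the board within 12 mm of its pad's centre (board x and y), upright (0.15 rad), at rest; tin square to the board within 0.2 rad; both bowls level, moved under 15 mm (z of red_jar in the frame of board between 0.008 and 0.017 m and angle between each of red_jar, black_jar, salt, tin's own z axis and vertical below 0.15 rad and linear speed of each of red_jar, black_jar, salt, tin below 0.01 m/s and z of black_jar in the frame of board between 0.008 and 0.017 m and z of salt in the frame of board between 0.008 and 0.017 m and z of tin in the frame of board between 0.008 and 0.017 m and x of salt in the frame of board between -0.0545 and -0.0305 m and y of salt in the frame of board between -0.012 and 0.012 m and x of tin in the frame of board between 0.0305 and 0.0545 m and y of tin in the frame of board between -0.012 and 0.012 m and angle between the y axis of tin and the y axis of board, either way round below 0.2 rad and ((y of blue_bowl in the frame of board above 0 m and y of cream_bowl in the frame of board below 0 m and x of red_jar in the frame of board between 0.0305 and 0.0545 m and y of red_jar in the frame of board between 0.073 and 0.097 m and x of black_jar in the frame of board between 0.0305 and 0.0545 m and y of black_jar in the frame of board between -0.097 and -0.073 m) or (y of blue_bowl in the frame of board below 0 m and y of cream_bowl in the frame of board above 0 m and x of red_jar in the frame of board between 0.0305 and 0.0545 m and y of red_jar in the frame of board between -0.097 and -0.073 m and x of black_jar in the frame of board between 0.0305 and 0.0545 m and y of black_jar in the frame of board between 0.073 and 0.097 m)) and distance of each of blue_bowl, cream_bowl from where it was at the start of the episode below 0.015 m and angle between each of blue_bowl, cream_bowl's own z axis and vertical below 0.1 rad); the robot touches nothing.
It fails at once if a jar, the shaker or the tin is knocked over (tilted more than 0.7 rad) (angle between any of red_jar, black_jar, salt, tin's own z axis and vertical above 0.7 rad).
It fails at once if the black bowl or the counter bell is moved by more than 20 mm or tipped (distance of any of black_bowl, bell from where it was at the start of the episode above 0.02 m or angle between any of black_bowl, bell's own z axis and vertical above 0.3 rad).
It also fails if it takes over 120 s, if anything falls off the work surface, if the arm or the gripper's body presses on something with over 40 N, if the wrist force passes 120 N, or if a joint passes its speed limit or range.

## Working session

There is one attempt and no reset: what is moved stays moved. The work goes in short steps, Python scripts to look and compute and a shell command to move; the robot and the scene stay as the last step left them, time stands still between calls to the robot, and variables do not carry over. Pictures are saved under pics/ and viewed, at most 14 in all, crops included, and the job is handed in when it is done.

```bash
mkdir -p pics
cat > h.py <<'E'
import numpy as np, cv2
from cell import manip
def cap(n,f):
    c=manip.capture(n); cv2.imwrite('pics/'+f,cv2.cvtColor(c['color'],cv2.COLOR_RGB2BGR)); return c
def ray(c,u,v):
    f=240/np.tan(np.radians(c['vertical_fov'])/2)
    d=np.array(c['attitude'])@np.array([(u-c['cx'])/f,(v-c['cy'])/f,1]); return np.array(c['origin']),d
def onplane(c,u,v,z):
    o,d=ray(c,u,v); return o+d*(z-o[2])/d[2]
def proj(c,p):
    f=240/np.tan(np.radians(c['vertical_fov'])/2)
    q=np.array(c['attitude']).T@(np.array(p)-c['origin']); return q[0]/q[2]*f+c['cx'],q[1]/q[2]*f+c['cy']
E
python3 - <<'E'
from h import *
for n in('side','top'):
    c=cap(n,n+'0.png'); print({k:c[k] for k in c if k!='color'})
print(manip.observe())
E
```

```text
{'vertical_fov': 44.88827054334086, 'cx': 318.8771213080176, 'cy': 249.58673681392784, 'origin': array([0.00643314, 0.56397802, 0.86786318]), 'attitude': array([[-0.90057471, -0.27167846,  0.33934645],
       [-0.43441069,  0.59100109, -0.67970954],
       [-0.01589168, -0.75954495, -0.65026066]])}
{'vertical_fov': 54.35426823901597, 'cx': 322.3646119239704, 'cy': 241.2709384866876, 'origin': array([ 0.34142487, -0.28227222,  0.99595803]), 'attitude': array([[-0.02403463, -0.99543339,  0.09238341],
       [-0.99937527,  0.0263189 ,  0.02358761],
       [-0.02591132, -0.09175877, -0.99544409]])}
{'t': 0.1, 'joint_positions': array([59.92482962, 27.36918865,  1.28134679, 89.16911825, -0.65867056,
       63.55754195, -4.76175569]), 'joint_vel': array([ 0.00587925, -0.1209192 ,  0.05071541, -0.1616306 , -0.10406081,
       -0.04327985, -0.07301552]), 'tau': array([ 4.12705573e-03, -5.84097397e+01,  1.54022735e+00, -2.73315632e+01,
       -5.41229651e-02,  1.30450370e-02,  2.32477862e-05]), 'position': array([ 0.2730433 , -0.61675172,  0.22182725]), 'ee_rot': array([[ 9.14386567e-01,  4.04841529e-01, -7.36010987e-04],
       [ 4.04842180e-01, -9.14385568e-01,  1.35774831e-03],
       [-1.23324922e-04, -1.53947511e-03, -9.99998807e-01]]), 'contact_force': array([ 0.22649637, -0.12803839,  0.30544405]), 'moment': array([-0.02174877, -0.02295469, -0.06445491]), 'gripper_force': 0.0, 'grip_width': 1.0018661465986065}
```

View pics/side0.png

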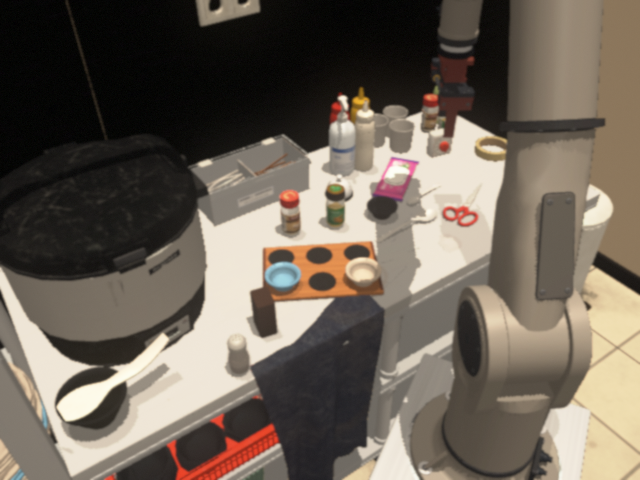

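View pics/top0.png

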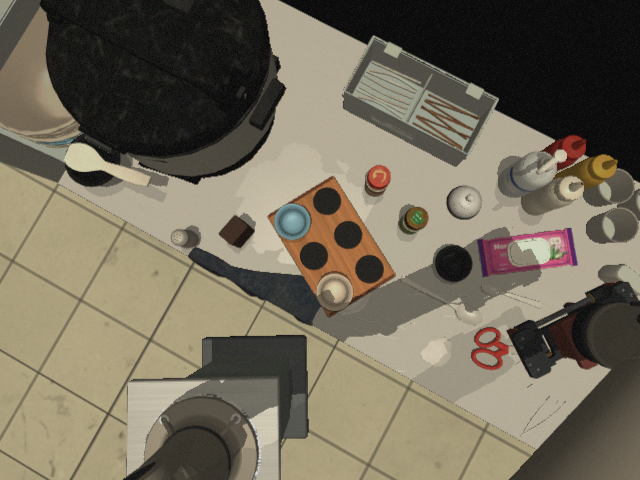

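The top view shows the blue bowl at (292,222) on the board's left, the cream bowl at (335,292), and the pads at (313,256), (327,201), (347,235) and (369,269). The red cap is at (378,178), the black cap at (414,218), the tin at (237,231) and the salt at (182,238). The bell at (464,202) and the black bowl at (453,263) must be avoided.

```bash
cat > m.py <<'E'
from h import *
def blob(img,seed,win,f):
    u,v=seed; x0,y0=u-win,v-win
    hsv=cv2.cvtColor(img,cv2.COLOR_RGB2HSV)[y0:v+win+1,x0:u+win+1].astype(int)
    m=f(hsv).astype(np.uint8); n,l,s,c=cv2.connectedComponentsWithStats(m)
    if n<2: return None
    k=1+np.argmax(s[1:,4]); cs,_=cv2.findContours((l==k).astype(np.uint8),cv2.RETR_EXTERNAL,cv2.CHAIN_APPROX_NONE)
    ct=max(cs,key=len)+np.array([x0,y0])
    return c[k]+[x0,y0],s[k][2:],ct
E
python3 - <<'E'
from m import *
c=manip.capture('top'); im=c['color']
dark=lambda h:h[...,2]<60
P=[]
for n,s in dict(front=(313,256),rl=(327,201),rm=(347,235),rr=(369,269)).items():
    b=blob(im,s,18,dark); p=onplane(c,*b[0],.012); P.append(p[:2]); print(n,b[0],b[1],p.round(4))
P=np.array(P); L=np.array([[-42.5,0],[42.5,85],[42.5,0],[42.5,-85]])/1e3
A=L-L.mean(0);B=P-P.mean(0)
y=np.arctan2((A[:,0]*B[:,1]-A[:,1]*B[:,0]).sum(),(A*B).sum()); R=np.array([[np.cos(y),-np.sin(y)],[np.sin(y),np.cos(y)]])
t=P.mean(0)-R@L.mean(0); print('board',t,y,(P-(L@R.T+t)).round(4)); print('pads',(L@R.T+t).round(4))
for n,s,w,f,z in [('red',(378,178),20,lambda h:(h[...,1]>130)&((h[...,0]<8)|(h[...,0]>172)),.106),
  ('black',(414,218),18,lambda h:(h[...,2]<110),.1),('tin',(237,231),26,lambda h:h[...,2]<75,.086)]:
    b=blob(im,s,w,f); (cc,r)=cv2.minEnclosingCircle(b[2]); print(n,b[0],b[1],cc,r,onplane(c,*b[0],z).round(4),cv2.minAreaRect(b[2]))
for n,x0,x1,y0,y1 in [('salt',160,205,215,260),('tin',212,262,205,257),('red',355,402,155,200),('black',392,437,196,241)]:
    cv2.imwrite(f'/tmp/{n}.png',cv2.resize(cv2.cvtColor(im[y0:y0+45,x0:x0+45],cv2.COLOR_RGB2BGR),(300,300),interpolation=0))
cv2.imwrite('pics/crops.png',np.vstack([np.hstack([cv2.imread(f'/tmp/{a}.png') for a in r]) for r in (('salt','tin'),('red','black'))]))
E
```

```text
front [313.28295255 255.39015817] [ 27  27 569] [ 0.4033 -0.2391  0.012 ]
rl [326.48101266 200.60216998] [ 26  26 553] [ 0.5195 -0.2698  0.012 ]
rm [347.61811723 234.36234458] [ 27  27 563] [ 0.446  -0.3127  0.012 ]
rr [368.99827883 268.62134251] [ 27  27 581] [ 0.3726 -0.3554  0.012 ]
board [ 0.42466949 -0.27588337] -1.0439407434457555 [[ 0.      0.0001]
 [ 0.      0.0001]
 [-0.     -0.0001]
 [-0.     -0.    ]]
pads [[ 0.4033 -0.2391]
 [ 0.5195 -0.2699]
 [ 0.446  -0.3126]
 [ 0.3726 -0.3554]]
red [378.2057971  177.65507246] [ 23  24 345] (378.3888854980469, 176.72222900390625) 12.101786613464355 [ 0.5445 -0.372   0.106 ] ((378.0, 176.5), (23.0, 22.0), 90.0)
black [410.61303462 219.06720978] [ 29  31 491] (411.9666748046875, 219.10000610351562) 15.727283477783203 [ 0.463  -0.4319  0.1   ] ((412.02947998046875, 219.8823699951172), (28.134132385253906, 28.861740112304688), 14.03624439239502)
tin [236.52623457 231.67283951] [ 35  32 648] (236.0, 231.5) 17.182939529418945 [ 0.4493 -0.0922  0.086 ] ((236.4529571533203, 231.8882293701172), (25.70625877380371, 26.357053756713867), 40.601295471191406)
```

View pics/crops.png

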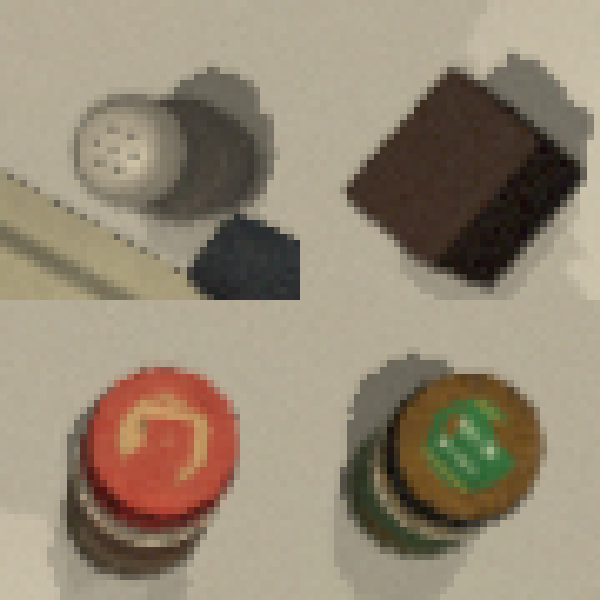

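Crops: salt dome centre ≈(177.5,237.3), tin top centre ≈(233.3,229.2), red cap ≈(378.8,175.8) and black cap ≈(417,217.5). The tin's long axis has a world yaw of about 137°. The stated yaw ranges look relative to the turned worktop. I'll check with TCP projection and the side view.

```bash
cat >> h.py <<'E'
BY=np.degrees(-1.04394)
def go(x,y,z,yaw=BY):
    "shift (mm) and dr about tool z (deg) to put TCP at x,y,z, vertical, tool y at yaw"
    from scipy.spatial.transform import Rotation as Ro
    s=manip.observe(); R=np.array(s['ee_rot']); p=np.array(s['position'])
    yv=np.array([np.cos(np.radians(yaw)),np.sin(np.radians(yaw)),0]); zv=np.array([0,0,-1.])
    T=np.column_stack([np.cross(yv,zv),yv,zv])
    print('xyz',(R.T@(np.array([x,y,z])-p)*1e3).round(1),'dr',np.degrees(Ro.from_matrix(R.T@T).as_rotvec()).round(1),'q',s['joint_positions'].round(0),'t',s['t'],'w',round(s['grip_width']*88,1),'pos',p.round(4))
E
python3 - <<'E'
from h import *
c=manip.capture('top');s=manip.capture('side')
print('tcp',proj(c,manip.observe()['position']),proj(s,manip.observe()['position']))
T=dict(salt=(177.5,237.3,.09),tin=(233.3,229.2,.086),red=(378.8,175.8,.106),black=(417,217.5,.105),bell=(464,201,.05),bbowl=(453,264,.03))
for n,(u,v,z) in T.items():
    p=onplane(c,u,v,z); print(n,p.round(4),np.hypot(*p[:2]).round(3),'side',np.round(proj(s,p),1))
p=[onplane(c,212+a/6.667-.5,205+b/6.667-.5,.086) for a,b in((152,67),(245,140),(135,260),(47,190))]
for i in range(4):
    d=p[(i+1)%4]-p[i]; print(np.linalg.norm(d).round(4),np.degrees(np.arctan2(d[1],d[0])).round(1))
p=onplane(c,177.5,237.3,.09); go(p[0],p[1],.18)
E
```

```text
tcp (np.float64(542.6044558496261), np.float64(321.73362939709915)) (np.float64(444.1311281900995), np.float64(125.67236201717589))
salt [0.4409 0.0236 0.09  ] 0.441 side [236.8 336.9]
tin [ 0.4544 -0.0858  0.086 ] 0.462 side [261.6 296. ]
red [ 0.5481 -0.3732  0.106 ] 0.663 side [288.6 195.6]
black [ 0.465  -0.4434  0.105 ] 0.642 side [334.9 188.5]
bell [ 0.5038 -0.5498  0.05  ] 0.746 side [338.4 181. ]
bbowl [ 0.3772 -0.5263  0.03  ] 0.647 side [381.9 204.9]
0.0355 -129.4
0.0478 136.6
0.0337 50.5
0.0477 -41.3
xyz [ 412.6 -517.8   42.6] dr [-0.   0.  -6.3] q [60. 27.  1. 89. -1. 64. -5.] t 0.25 w 88.0 pos [ 0.2732 -0.617   0.2222]
```

```bash
R='{"xyz":[413,-518,30],"dr":[0,0,-6.3]}'; python3 -m inch '[{"xyz":[413,-518,30],"dr":[0,0,-6.3]},{"xyz":[413,-518,30],"dr":[0,0,-6.3]},{"xyz":[413,-518,30],"dr":[0,0,-6.3]},{"xyz":[413,-518,30],"dr":[0,0,-6.3]},{"xyz":[413,-518,30],"dr":[0,0,-6.3]},{"xyz":[413,-518,30],"dr":[0,0,-6.3]},{"xyz":[413,-518,30],"dr":[0,0,-6.3]},{"xyz":[413,-518,30],"dr":[0,0,-6.3]},{"xyz":[413,-518,30],"dr":[0,0,-6.3]},{"xyz":[413,-518,30],"dr":[0,0,-6.3]},{"xyz":[413,-518,30],"dr":[0,0,-6.3]},{"xyz":[413,-518,30],"dr":[0,0,-6.3]}]' -0.6
python3 -c "
from h import *
go(.4409,.0236,.18)"
```

```text
t: 1.45
position: [0.4254, -0.0356, 0.1958]
ee_rot: [[0.865, 0.502, 0.001], [0.502, -0.865, -0.0], [0.001, 0.001, -1.0]]
contact_force: [1.3, -1.1, 0.2]
grip_width: 0.801
gripper_force: 0.0
xyz [ 43.1 -43.4  15.8] dr [ 0.1 -0.  -0. ] q [ 18.   7. -23. 122.   4.  52. -67.] t 1.45 w 70.5 pos [ 0.4254 -0.0356  0.1958]
```

```bash
python3 -m inch '[{"xyz":[43,-43,0],"dr":[0,0,0]},{"xyz":[43,-43,0],"dr":[0,0,0]},{"xyz":[43,-43,15],"dr":[0,0,0]},{"xyz":[43,-43,15],"dr":[0,0,0]}]'
python3 - <<'E'
from h import *
go(.4409,.0236,.036); cap('side','s1.png')
E
```

```text
t: 1.85
position: [0.4396, 0.0211, 0.1793]
ee_rot: [[0.864, 0.503, -0.003], [0.503, -0.864, -0.0], [-0.003, -0.001, -1.0]]
contact_force: [-0.6, -0.8, -0.3]
grip_width: 0.793
gripper_force: 0.0
xyz [  2.7  -1.3 143.3] dr [-0.1  0.2  0. ] q [ 13.  10. -26. 121.   6.  50. -76.] t 1.85 w 69.8 pos [0.4396 0.0211 0.1793]
```

View pics/s1.png

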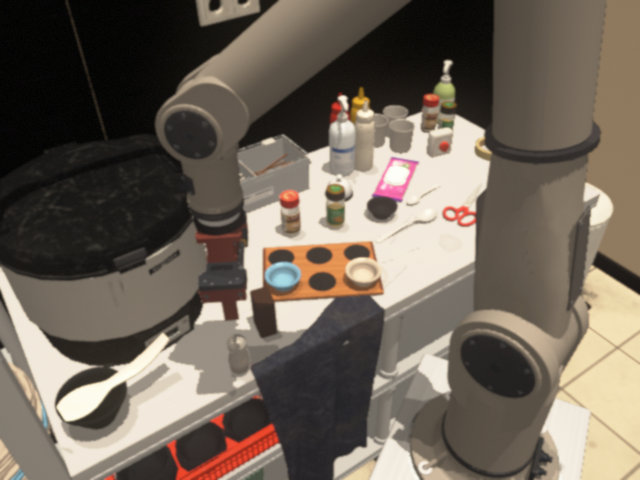

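Clear approach: the gripper is right over the salt shaker at (237,350), and the tin at (263,312) lies aside.

```bash
python3 -m inch '[{"xyz":[2,-1,40],"dr":[0,0,0]},{"xyz":[2,-1,75],"dr":[0,0,0]},{"xyz":[2,-1,110],"dr":[0,0,0]},{"xyz":[2,-1,135],"dr":[0,0,0]},{"xyz":[2,-1,142],"dr":[0,0,0]},{"xyz":[2,-1,142],"dr":[0,0,0]},{"xyz":[2,-1,142],"dr":[0,0,0]}]'
python3 -m inch '[{"xyz":[0,0,0],"dr":[0,0,0]},{"xyz":[0,0,0],"dr":[0,0,0]},{"xyz":[0,0,0],"dr":[0,0,0]},{"xyz":[0,0,0],"dr":[0,0,0]},{"xyz":[0,0,0],"dr":[0,0,0]},{"xyz":[0,0,0],"dr":[0,0,0]},{"xyz":[0,0,0],"dr":[0,0,0]},{"xyz":[0,0,0],"dr":[0,0,0]}]' 1
python3 -c "
from h import *
go(.4033,-.2391,.15)"
```

```text
t: 2.6
position: [0.443, 0.023, 0.0397]
ee_rot: [[0.865, 0.502, 0.002], [0.502, -0.865, -0.0], [0.001, 0.001, -1.0]]
contact_force: [0.7, 0.3, 0.5]
grip_width: 0.802
gripper_force: 0.0
t: 3.4
position: [0.4424, 0.0231, 0.0388]
ee_rot: [[0.865, 0.503, 0.001], [0.503, -0.865, -0.0], [0.0, 0.0, -1.0]]
contact_force: [0.4, -1.5, 4.9]
grip_width: 0.439
gripper_force: 30.0
xyz [-165.5  207.1 -111.2] dr [ 0. -0. -0.] q [  7.  24. -22. 127.  17.  32. -87.] t 3.4 w 38.6 pos [0.4424 0.0231 0.0388]
```

```bash
python3 -m inch '[{"xyz":[0,0,-30],"dr":[0,0,0]},{"xyz":[0,0,-70],"dr":[0,0,0]},{"xyz":[0,0,-100],"dr":[0,0,0]},{"xyz":[-35,45,-111],"dr":[0,0,0]},{"xyz":[-60,75,-111],"dr":[0,0,0]},{"xyz":[-85,106,-111],"dr":[0,0,0]},{"xyz":[-110,137,-111],"dr":[0,0,0]},{"xyz":[-135,168,-111],"dr":[0,0,0]},{"xyz":[-155,195,-111],"dr":[0,0,0]},{"xyz":[-165,207,-111],"dr":[0,0,0]},{"xyz":[-165,207,-111],"dr":[0,0,0]},{"xyz":[-165,207,-111],"dr":[0,0,0]}]'
python3 - <<'E'
from h import *
go(.4033,-.2391,.055); c=cap('side','s2.png'); t=cap('top','t2.png')
def crop(c,x0,y0,w):return cv2.resize(c['color'][y0:y0+w,x0:x0+w,::-1],(400,400),interpolation=0)
cv2.imwrite('pics/sc2.png',np.hstack([crop(c,240,170,140),crop(t,240,180,140)]))
E
```

```text
t: 4.6
position: [0.4031, -0.2378, 0.149]
ee_rot: [[0.864, 0.503, -0.001], [0.503, -0.864, 0.001], [-0.0, -0.001, -1.0]]
contact_force: [-1.0, 0.9, -1.3]
grip_width: 0.438
gripper_force: 29.5
xyz [-0.5  1.4 94. ] dr [-0.1  0.  -0. ] q [ 37.  14. -17. 120.   6.  47. -42.] t 4.6 w 38.5 pos [ 0.4031 -0.2378  0.149 ]
```

View pics/sc2.png

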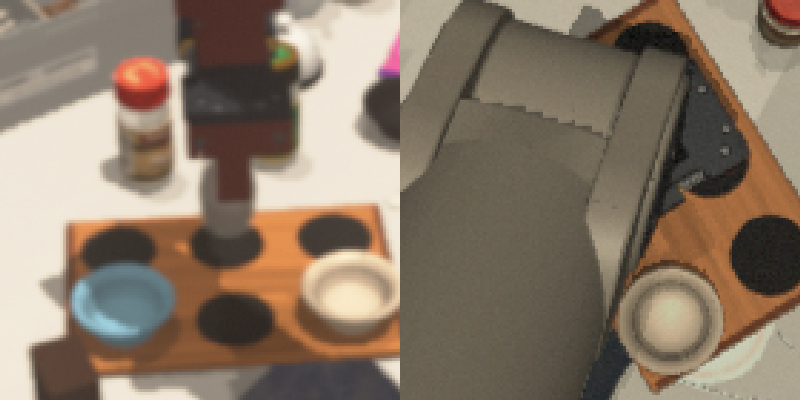

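The shaker hangs upright in the grip, its axis at about crop column 228 (image col 320). The grasp offset along the pads needs checking.

Run:
```python
from h import *
s=manip.observe();p=s['position'];R=np.array(s['ee_rot']);c=manip.capture('side')
for z in (.11,.15,.18):
  for dx in(-.01,0,.01): q=p+R[:,0]*dx; q[2]=z; print(z,dx,np.round(proj(c,q),1))
im=c['color'].astype(int)
for r in range(232,252,3): print(r,[tuple(im[r,x]) for x in range(304,338,2)])
```

```text
0.11 -0.01 [325.  246.4]
0.11 0 [320.  246.8]
0.11 0.01 [315.1 247.1]
0.15 -0.01 [324.8 231. ]
0.15 0 [319.8 231.3]
0.15 0.01 [314.7 231.6]
0.18 -0.01 [324.7 218.9]
0.18 0 [319.5 219.2]
0.18 0.01 [314.4 219.5]
232 [(np.int64(226), np.int64(216), np.int64(197)), (np.int64(237), np.int64(227), np.int64(212)), (np.int64(227), np.int64(216), np.int64(196)), (np.int64(155), np.int64(143), np.int64(128)), (np.int64(111), np.int64(100), np.int64(88)), (np.int64(108), np.int64(94), np.int64(83)), (np.int64(86), np.int64(60), np.int64(53)), (np.int64(82), np.int64(51), np.int64(43)), (np.int64(82), np.int64(53), np.int64(45)), (np.int64(81), np.int64(51), np.int64(44)), (np.int64(82), np.int64(52), np.int64(44)), (np.int64(95), np.int64(71), np.int64(62)), (np.int64(180), np.int64(166), np.int64(149)), (np.int64(234), np.int64(224), np.int64(207)), (np.int64(238), np.int64(229), np.int64(214)), (np.int64(235), np.int64(225), np.int64(208)), (np.int64(230), np.int64(220), np.int64(201))]
235 [(np.int64(223), np.int64(211), np.int64(192)), (np.int64(236), np.int64(226), np.int64(210)), (np.int6
[... 3878 characters left out ...]
np.int64(85), np.int64(54)), (np.int64(101), np.int64(69), np.int64(48)), (np.int64(73), np.int64(59), np.int64(49)), (np.int64(80), np.int64(72), np.int64(65)), (np.int64(93), np.int64(85), np.int64(75)), (np.int64(99), np.int64(89), np.int64(80)), (np.int64(100), np.int64(91), np.int64(81)), (np.int64(100), np.int64(90), np.int64(80)), (np.int64(101), np.int64(91), np.int64(81)), (np.int64(95), np.int64(87), np.int64(78)), (np.int64(83), np.int64(73), np.int64(64)), (np.int64(97), np.int64(73), np.int64(55)), (np.int64(166), np.int64(107), np.int64(66)), (np.int64(219), np.int64(137), np.int64(77)), (np.int64(224), np.int64(141), np.int64(80)), (np.int64(224), np.int64(141), np.int64(80))]
```

```bash
python3 -m inch '[{"xyz":[-2,1,30],"dr":[0,0,0]},{"xyz":[-2,1,60],"dr":[0,0,0]},{"xyz":[-2,1,80],"dr":[0,0,0]},{"xyz":[-2,1,90],"dr":[0,0,0]},{"xyz":[-2,1,95],"dr":[0,0,0]},{"xyz":[-2,1,97],"dr":[0,0,0]},{"xyz":[-2,1,97],"dr":[0,0,0]}]'
python3 -c "
from h import *
go(.4033,-.2391,.055)"
```

```text
t: 5.45
position: [0.4028, -0.2406, 0.0531]
ee_rot: [[0.864, 0.503, 0.001], [0.503, -0.864, -0.001], [0.001, 0.001, -1.0]]
contact_force: [0.1, -0.9, -1.0]
grip_width: 0.431
gripper_force: 29.5
xyz [ 1.2 -1.  -1.9] dr [ 0.1 -0.   0. ] q [ 35.  23. -15. 124.  10.  34. -46.] t 5.45 w 37.9 pos [ 0.4028 -0.2406  0.0531]
```

```bash
python3 -m inch '[{"xyz":[0,0,1.5],"dr":[0,0,0]},{"xyz":[0,0,1.5],"dr":[0,0,0]}]'
python3 -m inch '[{"xyz":[0,0,0],"dr":[0,0,0]},{"xyz":[0,0,0],"dr":[0,0,0]},{"xyz":[0,0,0],"dr":[0,0,0]},{"xyz":[0,0,0],"dr":[0,0,0]},{"xyz":[0,0,0],"dr":[0,0,0]},{"xyz":[0,0,-10],"dr":[0,0,0]},{"xyz":[0,0,-40],"dr":[0,0,0]},{"xyz":[0,0,-80],"dr":[0,0,0]},{"xyz":[0,0,-120],"dr":[0,0,0]},{"xyz":[0,0,-120],"dr":[0,0,0]}]' -0.6
python3 -c "
from h import *
go(.4544,-.0858,.17,-42.4)"
```

```text
t: 5.65
position: [0.4026, -0.2407, 0.0515]
ee_rot: [[0.865, 0.503, 0.001], [0.503, -0.865, -0.001], [0.001, 0.001, -1.0]]
contact_force: [-0.1, 0.1, -1.4]
grip_width: 0.436
gripper_force: 29.5
t: 6.65
position: [0.4054, -0.2419, 0.1766]
ee_rot: [[0.865, 0.503, 0.009], [0.503, -0.865, -0.005], [0.005, 0.008, -1.0]]
contact_force: [0.5, -0.9, -1.0]
grip_width: 0.802
gripper_force: 0.0
xyz [ 120.8 -110.4    6.3] dr [  0.5  -0.2 -17.4] q [ 38.  12. -17. 118.   5.  50. -41.] t 6.65 w 70.5 pos [ 0.4054 -0.2419  0.1766]
```

```bash
python3 -m inch '[{"xyz":[121,-110,0],"dr":[0,0,-17.4]},{"xyz":[121,-110,0],"dr":[0,0,-17.4]},{"xyz":[121,-110,0],"dr":[0,0,-17.4]},{"xyz":[121,-110,0],"dr":[0,0,-17.4]},{"xyz":[121,-110,0],"dr":[0,0,-17.4]},{"xyz":[121,-110,0],"dr":[0,0,-17.4]},{"xyz":[121,-110,0],"dr":[0,0,-17.4]}]'
python3 - <<'E'
from h import *
go(.4544,-.0858,.041,-42.4)
c=cap('side','s3.png');t=manip.capture('top')
def crop(c,x0,y0,w):return cv2.resize(c['color'][y0:y0+w,x0:x0+w,::-1],(400,400),interpolation=0)
cv2.imwrite('pics/sc3.png',np.hstack([crop(c,200,200,140),crop(c,300,200,100)]))
E
```

```text
t: 7.35
position: [0.4509, -0.0863, 0.1708]
ee_rot: [[0.677, 0.736, -0.001], [0.736, -0.677, -0.001], [-0.001, -0.0, -1.0]]
contact_force: [0.1, -0.5, -0.1]
grip_width: 0.799
gripper_force: 0.0
xyz [  2.9   2.3 129.8] dr [-0.   0.1 -0.2] q [ 26.  13. -26. 119.   7.  50. -47.] t 7.35 w 70.3 pos [ 0.4509 -0.0863  0.1708]
```

View pics/sc3.png

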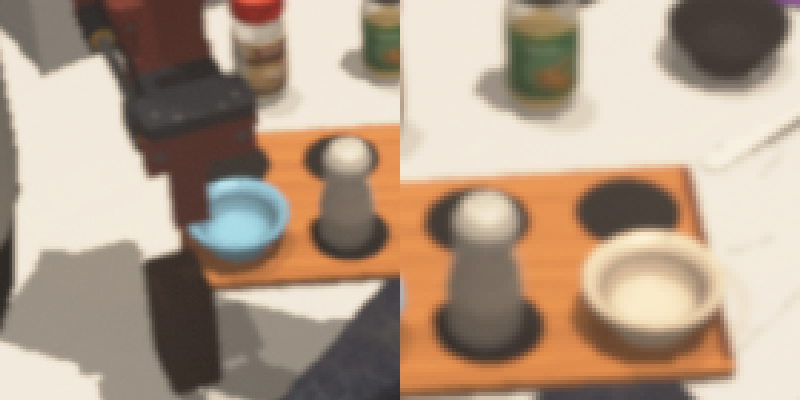

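The salt stands upright, about centred on its pad (crop 487,320). The tin is free under the gripper.

```bash
python3 -m inch '[{"xyz":[3,2,30],"dr":[0,0,0]},{"xyz":[3,2,65],"dr":[0,0,0]},{"xyz":[3,2,100],"dr":[0,0,0]},{"xyz":[3,2,120],"dr":[0,0,0]},{"xyz":[3,2,129],"dr":[0,0,0]},{"xyz":[3,2,129],"dr":[0,0,0]},{"xyz":[3,2,129],"dr":[0,0,0]}]'
python3 -m inch '[{"xyz":[0,0,0],"dr":[0,0,0]},{"xyz":[0,0,0],"dr":[0,0,0]},{"xyz":[0,0,0],"dr":[0,0,0]},{"xyz":[0,0,0],"dr":[0,0,0]},{"xyz":[0,0,0],"dr":[0,0,0]},{"xyz":[0,0,0],"dr":[0,0,0]},{"xyz":[0,0,0],"dr":[0,0,0]}]' 1
python3 -m inch '[{"xyz":[0,0,-30],"dr":[0,0,0]},{"xyz":[0,0,-70],"dr":[0,0,0]},{"xyz":[0,0,-110],"dr":[0,0,0]},{"xyz":[0,0,-150],"dr":[0,0,0]},{"xyz":[0,0,-160],"dr":[0,0,0]},{"xyz":[0,0,-160],"dr":[0,0,0]}]'
python3 -c "
from h import *
go(.446,-.3126,.2,30.2)
go(.446,-.3126,.2,-149.8)"
```

```text
t: 8.15
position: [0.4556, -0.0841, 0.0428]
ee_rot: [[0.675, 0.738, 0.001], [0.738, -0.675, -0.0], [0.001, 0.001, -1.0]]
contact_force: [-0.5, 0.4, -0.6]
grip_width: 0.802
gripper_force: 0.0
t: 8.85
position: [0.4556, -0.0839, 0.0427]
ee_rot: [[0.675, 0.738, 0.001], [0.738, -0.675, -0.001], [0.0, 0.001, -1.0]]
contact_force: [-0.8, 0.3, 6.8]
grip_width: 0.578
gripper_force: 30.0
t: 9.45
position: [0.4558, -0.084, 0.2032]
ee_rot: [[0.675, 0.738, 0.003], [0.738, -0.675, -0.001], [0.001, 0.003, -1.0]]
contact_force: [-0.4, -1.1, -1.3]
grip_width: 0.581
gripper_force: 30.0
xyz [-175.3  147.1    3.4] dr [  0.2   0.  -72.6] q [ 27.  10. -27. 117.   6.  54. -45.] t 9.45 w 51.1 pos [ 0.4558 -0.084   0.2032]
xyz [-175.3  147.1    3.4] dr [  0.   -0.2 107.4] q [ 27.  10. -27. 117.   6.  54. -45.] t 9.45 w 51.1 pos [ 0.4558 -0.084   0.2032]
```

```bash
python3 -m inch '[{"xyz":[-20,16,0],"dr":[0,0,-8]},{"xyz":[-40,33,0],"dr":[0,0,-16]},{"xyz":[-58,49,0],"dr":[0,0,-24]},{"xyz":[-78,65,0],"dr":[0,0,-32]},{"xyz":[-97,82,0],"dr":[0,0,-40]},{"xyz":[-117,98,0],"dr":[0,0,-48]},{"xyz":[-136,114,0],"dr":[0,0,-56]},{"xyz":[-155,130,0],"dr":[0,0,-64]},{"xyz":[-175,147,0],"dr":[0,0,-72]},{"xyz":[-175,147,0],"dr":[0,0,-72.6]},{"xyz":[-175,147,0],"dr":[0,0,-72.6]},{"xyz":[-175,147,0],"dr":[0,0,-72.6]}]'
python3 - <<'E'
from h import *
go(.446,-.3126,.0547,30.2)
c=cap('side','s4.png')
s=manip.observe();p=s['position'];z=p[2]-.0427
for h in(0,.086):
  print(proj(c,[p[0],p[1],z+h]))
E
```

```text
t: 10.65
position: [0.4451, -0.3106, 0.2006]
ee_rot: [[-0.503, 0.864, -0.002], [0.864, 0.503, 0.002], [0.003, -0.001, -1.0]]
contact_force: [0.4, 0.0, -1.0]
grip_width: 0.581
gripper_force: 30.0
xyz [-2.600e+00 -1.000e-01  1.459e+02] dr [-0.  -0.1 -0. ] q [ 52.  19. -29. 107.  11.  57.  49.] t 10.65 w 51.1 pos [ 0.4451 -0.3106  0.2006]
(np.float64(316.90642130845214), np.float64(202.71436687958862))
(np.float64(316.11929525223746), np.float64(167.39688714797518))
```

View pics/s4.png

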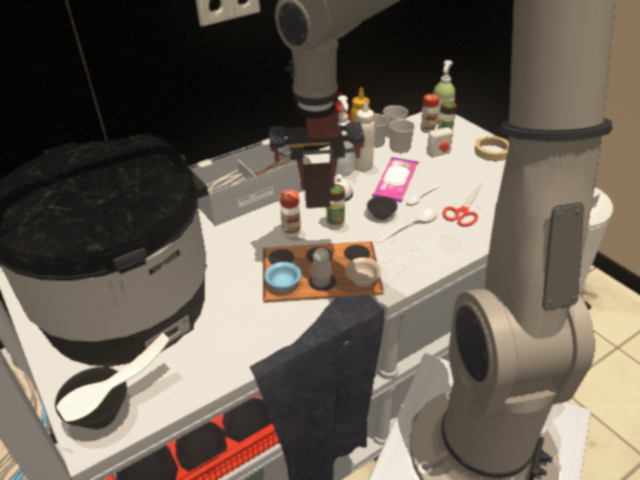

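The tin hangs square and upright at about (318,185), over the rear middle pad. I'm lowering it.

```bash
python3 -m inch '[{"xyz":[-2,0,40],"dr":[0,0,0]},{"xyz":[-2,0,80],"dr":[0,0,0]},{"xyz":[-2,0,110],"dr":[0,0,0]},{"xyz":[-2,0,130],"dr":[0,0,0]},{"xyz":[-2,0,140],"dr":[0,0,0]},{"xyz":[-2,0,144],"dr":[0,0,0]},{"xyz":[-2,0,146],"dr":[0,0,0]},{"xyz":[-2,0,146],"dr":[0,0,0]}]'
python3 -c "
from h import *
go(.446,-.3126,.0547,30.2)"
```

```text
t: 11.5
position: [0.4472, -0.314, 0.0568]
ee_rot: [[-0.503, 0.864, 0.001], [0.864, 0.503, -0.001], [-0.001, 0.001, -1.0]]
contact_force: [-0.6, -0.2, -1.4]
grip_width: 0.582
gripper_force: 30.0
xyz [ 1.8 -0.3  2.1] dr [ 0.   0.1 -0. ] q [ 48.  30. -25. 113.  19.  41.  42.] t 11.5 w 51.2 pos [ 0.4472 -0.314   0.0568]
```

```bash
python3 -m inch '[{"xyz":[1,0,2],"dr":[0,0,0]},{"xyz":[1,0,2],"dr":[0,0,0]}]'
python3 -m inch '[{"xyz":[0,0,0],"dr":[0,0,0]},{"xyz":[0,0,0],"dr":[0,0,0]},{"xyz":[0,0,0],"dr":[0,0,0]},{"xyz":[0,0,0],"dr":[0,0,0]},{"xyz":[0,0,-10],"dr":[0,0,0]},{"xyz":[0,0,-40],"dr":[0,0,0]},{"xyz":[0,0,-80],"dr":[0,0,0]},{"xyz":[0,0,-120],"dr":[0,0,0]},{"xyz":[0,0,-140],"dr":[0,0,0]},{"xyz":[0,0,-140],"dr":[0,0,0]}]' -0.6
python3 -c "
from h import *
go(.465,-.4434,.19)"
```

```text
t: 11.7
position: [0.4467, -0.3133, 0.0548]
ee_rot: [[-0.503, 0.865, 0.002], [0.865, 0.503, -0.001], [-0.002, 0.001, -1.0]]
contact_force: [0.7, -0.7, 0.5]
grip_width: 0.583
gripper_force: 30.0
t: 12.7
position: [0.448, -0.3139, 0.1981]
ee_rot: [[-0.503, 0.864, 0.006], [0.864, 0.503, -0.004], [-0.006, 0.003, -1.0]]
contact_force: [0.9, -0.4, 0.4]
grip_width: 0.799
gripper_force: 0.0
xyz [-120.5  -50.4    8.7] dr [ 0.4  0.2 90. ] q [ 52.  19. -29. 107.  11.  56.  48.] t 12.7 w 70.3 pos [ 0.448  -0.3139  0.1981]
```

```bash
python3 -m inch '[{"xyz":[-40,-15,0],"dr":[0,0,8.5]},{"xyz":[-80,-35,0],"dr":[0,0,17]},{"xyz":[-120,-50,0],"dr":[0,0,25.5]},{"xyz":[-120,-50,0],"dr":[0,0,34]},{"xyz":[-120,-50,0],"dr":[0,0,42.5]},{"xyz":[-120,-50,0],"dr":[0,0,51]},{"xyz":[-120,-50,0],"dr":[0,0,59.5]},{"xyz":[-120,-50,0],"dr":[0,0,68]},{"xyz":[-120,-50,0],"dr":[0,0,76.5]},{"xyz":[-120,-50,0],"dr":[0,0,85]},{"xyz":[-120,-50,0],"dr":[0,0,90]},{"xyz":[-120,-50,0],"dr":[0,0,90]}]'
python3 - <<'E'
from m import *
go(.465,-.4434,.046)
t=cap('top','t5.png'); c=cap('side','s5.png')
def crop(c,x0,y0,w):return cv2.resize(c['color'][y0:y0+w,x0:x0+w,::-1],(400,400),interpolation=0)
cv2.imwrite('pics/sc5.png',np.hstack([crop(t,270,170,140),crop(c,250,170,140)]))
E
```

```text
t: 13.9
position: [0.4627, -0.4412, 0.1931]
ee_rot: [[0.865, 0.502, -0.002], [0.502, -0.865, 0.001], [-0.001, -0.002, -1.0]]
contact_force: [-0.6, -1.2, -0.3]
grip_width: 0.802
gripper_force: 0.0
xyz [  1.1   3.3 147.1] dr [-0.1  0.  -0. ] q [ 43.  26.  -7.  96.   4.  59. -25.] t 13.9 w 70.6 pos [ 0.4627 -0.4412  0.1931]
```

View pics/sc5.png

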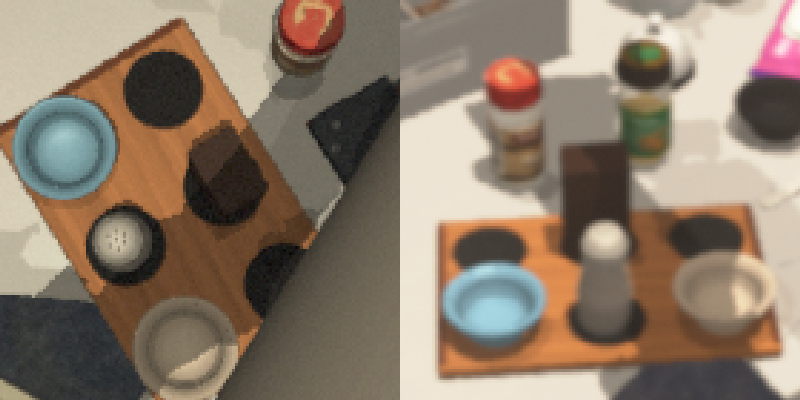

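Salt and tin stand on their pads (salt dome at crop (118,240), tin top at about (226,168)). I'll check numerically once the view is clear. The black jar is next.

```bash
python3 -m inch '[{"xyz":[1,3,30],"dr":[0,0,0]},{"xyz":[1,3,65],"dr":[0,0,0]},{"xyz":[1,3,100],"dr":[0,0,0]},{"xyz":[1,3,130],"dr":[0,0,0]},{"xyz":[1,3,143],"dr":[0,0,0]},{"xyz":[1,3,147],"dr":[0,0,0]},{"xyz":[1,3,147],"dr":[0,0,0]}]'
python3 -m inch '[{"xyz":[0,0,0],"dr":[0,0,0]},{"xyz":[0,0,0],"dr":[0,0,0]},{"xyz":[0,0,0],"dr":[0,0,0]},{"xyz":[0,0,0],"dr":[0,0,0]},{"xyz":[0,0,0],"dr":[0,0,0]},{"xyz":[0,0,0],"dr":[0,0,0]},{"xyz":[0,0,0],"dr":[0,0,0]}]' 1
python3 -m inch '[{"xyz":[0,0,-30],"dr":[0,0,0]},{"xyz":[0,0,-70],"dr":[0,0,0]},{"xyz":[0,0,-110],"dr":[0,0,0]},{"xyz":[0,0,-150],"dr":[0,0,0]},{"xyz":[0,0,-165],"dr":[0,0,0]},{"xyz":[0,0,-165],"dr":[0,0,0]}]'
python3 -c "
from h import *
go(.3726,-.3554,.2)"
```

```text
t: 14.7
position: [0.4658, -0.4442, 0.0474]
ee_rot: [[0.864, 0.503, 0.0], [0.503, -0.864, -0.0], [0.0, 0.0, -1.0]]
contact_force: [0.2, -0.4, 0.8]
grip_width: 0.798
gripper_force: 0.0
t: 15.4
position: [0.4659, -0.4443, 0.0479]
ee_rot: [[0.864, 0.503, 0.001], [0.503, -0.864, -0.001], [0.0, 0.001, -1.0]]
contact_force: [-0.9, 1.4, 5.8]
grip_width: 0.499
gripper_force: 30.0
t: 16.0
position: [0.4663, -0.4447, 0.214]
ee_rot: [[0.865, 0.503, 0.003], [0.503, -0.865, -0.003], [0.001, 0.004, -1.0]]
contact_force: [-0.0, -0.6, -1.4]
grip_width: 0.495
gripper_force: 30.0
xyz [ -36.2 -124.3   13.4] dr [ 0.2 -0.1 -0. ] q [ 43.  25.  -7.  94.   3.  61. -25.] t 16.0 w 43.6 pos [ 0.4663 -0.4447  0.214 ]
```

```bash
python3 -m inch '[{"xyz":[-10,-35,0],"dr":[0,0,0]},{"xyz":[-20,-70,0],"dr":[0,0,0]},{"xyz":[-30,-105,0],"dr":[0,0,0]},{"xyz":[-36,-124,0],"dr":[0,0,0]},{"xyz":[-36,-124,10],"dr":[0,0,0]},{"xyz":[-36,-124,50],"dr":[0,0,0]},{"xyz":[-36,-124,90],"dr":[0,0,0]},{"xyz":[-36,-124,120],"dr":[0,0,0]},{"xyz":[-36,-124,120],"dr":[0,0,0]},{"xyz":[-36,-124,120],"dr":[0,0,0]}]'
python3 - <<'E'
from h import *
go(.3726,-.3554,.060)
c=cap('side','s6.png');t=cap('top','t6.png')
p=manip.observe()['position'];print([np.round(proj(c,[p[0],p[1],p[2]-.0475+h]),1) for h in(0,.05,.105)])
def crop(c,x0,y0,w):return cv2.resize(c['color'][y0:y0+w,x0:x0+w,::-1],(400,400),interpolation=0)
cv2.imwrite('pics/sc6.png',np.hstack([crop(t,270,170,140),crop(c,290,160,100)]))
E
```

```text
t: 17.0
position: [0.3717, -0.3545, 0.0908]
ee_rot: [[0.864, 0.503, -0.002], [0.503, -0.864, 0.002], [-0.001, -0.003, -1.0]]
contact_force: [0.4, -0.2, -1.3]
grip_width: 0.497
gripper_force: 30.0
xyz [ 0.3  1.3 30.8] dr [-0.2  0.   0. ] q [ 43.  23.  -8. 117.   5.  41. -28.] t 17.0 w 43.7 pos [ 0.3717 -0.3545  0.0908]
[array([356.2, 241.3]), array([356.8, 223.5]), array([357.5, 202.7])]
```

View pics/sc6.png

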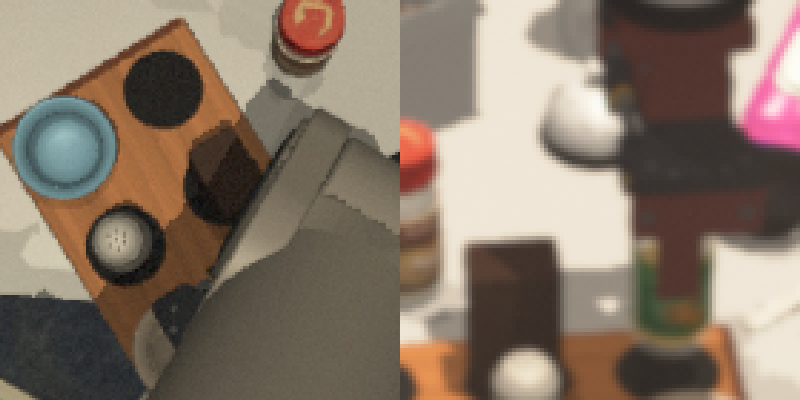

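Run:
```python
from h import *
c=manip.capture('side');t=manip.capture('top')
print('pads',[np.round(proj(c,[*q,.012]),1) for q in((.3726,-.3554),(.446,-.3126),(.5195,-.2699),(.4033,-.2391))])
print('tintop',np.round(proj(t,[.446,-.3126,.098]),1),np.round(proj(c,[.446,-.3126,.098]),1),'salttop',np.round(proj(t,[.4033,-.2391,.102]),1),np.round(proj(c,[.4033,-.2391,.102]),1))
```

```text
pads [array([355.9, 252.8]), array([318.2, 255.2]), array([280.3, 257.6]), array([321.3, 281.3])]
tintop [348.8 229.6] [317.6 225. ] salttop [311.2 252.5] [320.7 249.2]
```

```bash
python3 -m inch '[{"xyz":[1,1,15],"dr":[0,0,0]},{"xyz":[1,1,25],"dr":[0,0,0]},{"xyz":[1,1,30],"dr":[0,0,0]},{"xyz":[1,1,31],"dr":[0,0,0]},{"xyz":[1,1,31],"dr":[0,0,0]}]'
python3 -m inch '[{"xyz":[0,0,0],"dr":[0,0,0]},{"xyz":[0,0,0],"dr":[0,0,0]},{"xyz":[0,0,0],"dr":[0,0,0]},{"xyz":[0,0,0],"dr":[0,0,0]},{"xyz":[0,0,-10],"dr":[0,0,0]},{"xyz":[0,0,-40],"dr":[0,0,0]},{"xyz":[0,0,-80],"dr":[0,0,0]},{"xyz":[0,0,-120],"dr":[0,0,0]},{"xyz":[0,0,-150],"dr":[0,0,0]},{"xyz":[0,0,-150],"dr":[0,0,0]}]' -0.6
python3 -c "
from h import *
go(.5481,-.3732,.21)"
```

```text
t: 17.7
position: [0.3734, -0.3553, 0.0612]
ee_rot: [[0.865, 0.503, 0.0], [0.503, -0.865, -0.0], [0.0, 0.0, -1.0]]
contact_force: [-0.0, 0.4, -1.3]
grip_width: 0.498
gripper_force: 30.0
t: 18.7
position: [0.3756, -0.3569, 0.2163]
ee_rot: [[0.865, 0.503, 0.007], [0.503, -0.865, -0.006], [0.003, 0.008, -1.0]]
contact_force: [0.3, -0.2, -1.3]
grip_width: 0.798
gripper_force: 0.0
xyz [140.9 100.7   7.5] dr [ 0.5 -0.2 -0. ] q [ 44.  13.  -9. 111.   2.  56. -26.] t 18.7 w 70.3 pos [ 0.3756 -0.3569  0.2163]
```

```bash
python3 -m inch '[{"xyz":[141,101,0],"dr":[0,0,0]},{"xyz":[141,101,0],"dr":[0,0,0]},{"xyz":[141,101,0],"dr":[0,0,0]},{"xyz":[141,101,0],"dr":[0,0,0]},{"xyz":[141,101,0],"dr":[0,0,0]},{"xyz":[141,101,0],"dr":[0,0,0]},{"xyz":[141,101,0],"dr":[0,0,0]}]'
python3 -c "
from h import *
go(.5481,-.3732,.047)"
```

```text
t: 19.4
position: [0.5443, -0.372, 0.2107]
ee_rot: [[0.865, 0.502, -0.001], [0.502, -0.865, 0.0], [-0.001, -0.001, -1.0]]
contact_force: [0.3, 0.1, -0.0]
grip_width: 0.801
gripper_force: 0.0
xyz [  2.9   3.  163.7] dr [-0.   0.1 -0.1] q [ 36.  27.  -9.  92.   5.  62. -35.] t 19.4 w 70.5 pos [ 0.5443 -0.372   0.2107]
```

```bash
python3 -m inch '[{"xyz":[3,3,30],"dr":[0,0,0]},{"xyz":[3,3,70],"dr":[0,0,0]},{"xyz":[3,3,110],"dr":[0,0,0]},{"xyz":[3,3,140],"dr":[0,0,0]},{"xyz":[3,3,158],"dr":[0,0,0]},{"xyz":[3,3,163],"dr":[0,0,0]},{"xyz":[3,3,163],"dr":[0,0,0]}]'
python3 -m inch '[{"xyz":[0,0,0],"dr":[0,0,0]},{"xyz":[0,0,0],"dr":[0,0,0]},{"xyz":[0,0,0],"dr":[0,0,0]},{"xyz":[0,0,0],"dr":[0,0,0]},{"xyz":[0,0,0],"dr":[0,0,0]},{"xyz":[0,0,0],"dr":[0,0,0]},{"xyz":[0,0,0],"dr":[0,0,0]}]' 1
python3 -m inch '[{"xyz":[0,0,-30],"dr":[0,0,0]},{"xyz":[0,0,-70],"dr":[0,0,0]},{"xyz":[0,0,-110],"dr":[0,0,0]},{"xyz":[0,0,-150],"dr":[0,0,0]},{"xyz":[0,0,-165],"dr":[0,0,0]},{"xyz":[0,0,-165],"dr":[0,0,0]}]'
python3 -c "
from h import *
go(.5195,-.2699,.2)"
```

```text
t: 20.1
position: [0.549, -0.3731, 0.048]
ee_rot: [[0.865, 0.502, -0.001], [0.502, -0.865, 0.0], [-0.001, -0.001, -1.0]]
contact_force: [0.8, 0.6, 0.3]
grip_width: 0.797
gripper_force: 0.0
t: 20.8
position: [0.5507, -0.3731, 0.049]
ee_rot: [[0.865, 0.503, 0.001], [0.503, -0.865, -0.001], [0.001, 0.001, -1.0]]
contact_force: [-0.7, -0.7, 6.9]
grip_width: 0.504
gripper_force: 30.0
t: 21.4
position: [0.5512, -0.3732, 0.2151]
ee_rot: [[0.864, 0.503, 0.004], [0.503, -0.864, -0.002], [0.002, 0.004, -1.0]]
contact_force: [-0.2, 0.2, -0.9]
grip_width: 0.502
gripper_force: 30.0
xyz [  24.5 -105.3   14.8] dr [ 0.2 -0.1 -0. ] q [ 35.  27.  -9.  91.   5.  63. -35.] t 21.4 w 44.1 pos [ 0.5512 -0.3732  0.2151]
```

```bash
python3 -m inch '[{"xyz":[8,-35,0],"dr":[0,0,0]},{"xyz":[16,-70,0],"dr":[0,0,0]},{"xyz":[25,-104,0],"dr":[0,0,0]},{"xyz":[25,-104,0],"dr":[0,0,0]},{"xyz":[25,-104,40],"dr":[0,0,0]},{"xyz":[25,-104,80],"dr":[0,0,0]},{"xyz":[25,-104,115],"dr":[0,0,0]},{"xyz":[25,-104,115],"dr":[0,0,0]},{"xyz":[25,-104,115],"dr":[0,0,0]}]'
python3 - <<'E'
from h import *
go(.5195,-.2699,.061)
c=cap('side','s7.png');t=cap('top','t7.png')
p=manip.observe()['position'];print([np.round(proj(c,[p[0],p[1],p[2]-.049+h]),1) for h in(0,.05,.106)])
def crop(c,x0,y0,w):return cv2.resize(c['color'][y0:y0+w,x0:x0+w,::-1],(400,400),interpolation=0)
cv2.imwrite('pics/sc7.png',np.hstack([crop(t,270,170,140),crop(c,240,180,100)]))
E
```

```text
t: 22.3
position: [0.5186, -0.2702, 0.0968]
ee_rot: [[0.865, 0.503, -0.003], [0.503, -0.865, 0.001], [-0.002, -0.003, -1.0]]
contact_force: [0.6, -0.3, -1.8]
grip_width: 0.506
gripper_force: 30.0
xyz [ 1.   0.3 35.8] dr [-0.1  0.1 -0. ] q [ 30.  28. -11. 107.   7.  46. -45.] t 22.3 w 44.5 pos [ 0.5186 -0.2702  0.0968]
[array([279.1, 244.1]), array([277.7, 226.2]), array([276., 205.])]
```

View pics/sc7.png

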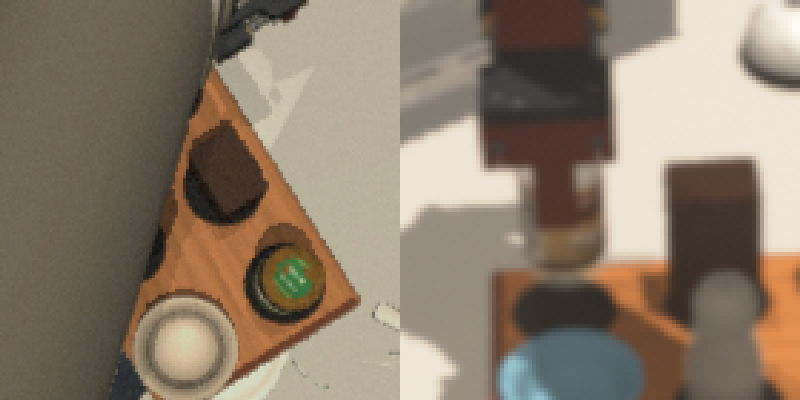

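Red jar sits at col ~281 versus 279.4 wanted, so it needs about +3 mm in tool x. The tin top at (349,228) and the black jar match their pads.

```bash
python3 -m inch '[{"xyz":[3,0,18],"dr":[0,0,0]},{"xyz":[3,0,28],"dr":[0,0,0]},{"xyz":[3,0,34],"dr":[0,0,0]},{"xyz":[3,0,36],"dr":[0,0,0]},{"xyz":[3,0,36],"dr":[0,0,0]}]'
python3 -m inch '[{"xyz":[0,0,0],"dr":[0,0,0]},{"xyz":[0,0,0],"dr":[0,0,0]},{"xyz":[0,0,0],"dr":[0,0,0]},{"xyz":[0,0,0],"dr":[0,0,0]},{"xyz":[0,0,-10],"dr":[0,0,0]},{"xyz":[0,0,-40],"dr":[0,0,0]},{"xyz":[0,0,-80],"dr":[0,0,0]},{"xyz":[0,0,-120],"dr":[0,0,0]},{"xyz":[0,0,-150],"dr":[0,0,0]},{"xyz":[0,0,-150],"dr":[0,0,0]}]' -0.6
python3 -m inch '[{"xyz":[-80,200,-150],"dr":[0,0,0]},{"xyz":[-80,200,-150],"dr":[0,0,0]},{"xyz":[-80,200,-150],"dr":[0,0,0]},{"xyz":[-80,200,-150],"dr":[0,0,0]},{"xyz":[-80,200,0],"dr":[0,0,0]},{"xyz":[-160,280,0],"dr":[0,0,0]},{"xyz":[-160,280,0],"dr":[0,0,0]},{"xyz":[-160,280,0],"dr":[0,0,0]},{"xyz":[-160,280,0],"dr":[0,0,0]},{"xyz":[-160,280,0],"dr":[0,0,0]}]'
python3 - <<'E'
from h import *
t=cap('top','t8.png');c=cap('side','s8.png')
for n,q in dict(red=(.5195,-.2699,.118),black=(.3726,-.3554,.117),tin=(.446,-.3126,.098),salt=(.4033,-.2391,.102)).items(): print(n,(np.array(proj(t,q))+.5-[270,170])*400/140)
def crop(c,x0,y0,w):return cv2.resize(c['color'][y0:y0+w,x0:x0+w,::-1],(400,400),interpolation=0)
cv2.imwrite('pics/sc8.png',np.hstack([crop(t,270,170,140),crop(c,240,180,160)]))
E
```

```text
t: 22.9
position: [0.5221, -0.2689, 0.0623]
ee_rot: [[0.865, 0.503, 0.0], [0.503, -0.865, -0.0], [0.0, 0.0, -1.0]]
contact_force: [-0.7, 0.0, -1.1]
grip_width: 0.505
gripper_force: 30.0
t: 23.9
position: [0.5248, -0.2697, 0.2178]
ee_rot: [[0.865, 0.503, 0.009], [0.503, -0.865, -0.004], [0.006, 0.008, -1.0]]
contact_force: [0.2, -0.5, 0.0]
grip_width: 0.797
gripper_force: 0.0
t: 24.9
position: [0.5227, -0.592, 0.2097]
ee_rot: [[0.866, 0.5, -0.003], [0.5, -0.866, 0.002], [-0.001, -0.003, -1.0]]
contact_force: [0.8, 0.4, 0.2]
grip_width: 0.799
gripper_force: 0.0
red [160.19531627  60.54839324]
black [296.02690602 277.76705916]
tin [226.58080763 171.77432239]
salt [119.06280579 237.19279881]
```

View pics/sc8.png

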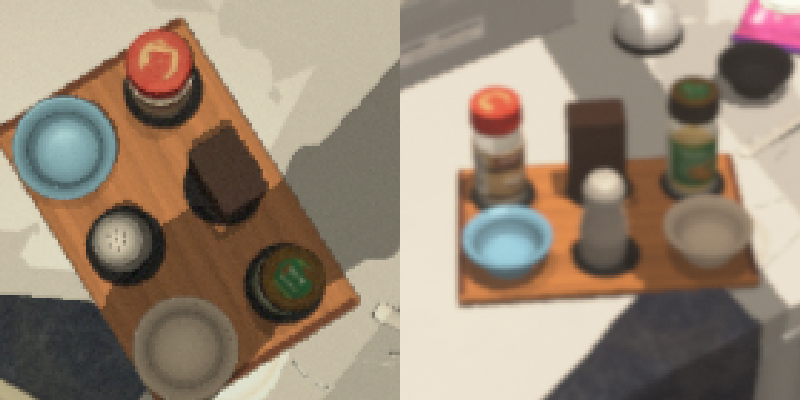

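All four are within about 3 mm: red cap (160,62) against 160,60.5 expected, black (292,278) against 296,278, tin (228,169) against 227,172, and salt (118,240) against 119,237. All stand upright, and the bowls are in place.

```bash
python3 -c "
from cell import manip
print(manip.hand_in())"
```

```text
the job is handed in; nothing more can be done
None
```

The board is set and handed in: salt, tin, red jar and black jar stand upright on their pads, within about 3 mm by the last pictures, and the bowls look unmoved; the hand-in gave no verdict.

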